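# Lay the creamer in its cradle

### The job

The square white creamer has to be stored lying on its side in the wooden cradle, its steel cap towards the teal end board. The cradle's tall ends leave no room to tip it in, so first lay the creamer down gently on its side on the bare counter and let go of it, then take it afresh from above and set it flat on the cradle's floor. Never drop the glass, let it topple or bang it down, and leave the other pantry things where they are.

Things in the scene. Friction and masses are not known exactly. Their poses are not given: they have to be found in the camera images.
- creamer: creamer of white milk glass, about 0.28 kg, starts upright. Square body 50 x 50 mm and 85 mm tall, then a neck 26 mm across and a round steel cap 30 mm across from 95 to 112 mm; total height 112 mm. Origin: centre of its underside; z runs along it towards the cap, x and y are square to the body's faces
- creamer_mid (a point): point on the creamer's long axis half way along it, 56 mm from its underside
- creamer_cap (a point): centre of the top face of the creamer's steel cap, 112 mm from its underside
- cradle: fixed wooden cradle, 142 mm long (x) by 110 mm wide (y). Origin: centre of its underside; x points to the TEAL end board, z up. End boards 10 mm thick and 90 mm wide, up to z = 77 mm, stand at x = +66 mm (teal) and x = -66 mm (plain wood): 122 mm free between them
- cradle_floor (a point): centre of the cradle's floor, 12 mm above its underside, axes as the cradle's. Two pairs of small cheeks, 20 mm high above the floor, guide the creamer's sides: at x = -61 to -43 mm and x = 17 to 35 mm; about 59 mm apart at the floor, flaring to 66 mm. Between the pairs, x = -43 to 17 mm, both sides are open for the fingers
- mug: teal ceramic mug, 80 mm across, 90 mm tall, handle to its +y; origin at the centre of its underside; bystander
- dripper: clear plastic dripper cone, up to 104 mm across, 75 mm tall, with a loop handle to its +y; origin at the centre of its underside; bystander
- jar: small storage jar with a steel lid, 68 mm across, 95 mm tall; origin at the centre of its underside; bystander
- tin: round tin with a green band, 72 mm across, 75 mm tall; origin at the centre of its underside; bystander
- spoon: stainless measuring spoon lying flat, 150 mm long; origin under its middle, x along it towards the bowl; bystander

How it is judged:
On the way:
1. the creamer lies on its side on the bare counter, let go and still (angle between creamer's own z axis and vertical between 1.5 and 1.64 rad and height (world z) of creamer_mid below 0.03 m and contact force between creamer and the fingers below 0.3 N and contact force between creamer and table above 0.5 N and linear speed of creamer below 0.03 m/s), for 0.2 s.
At the end, for the whole second after the job is handed in: the creamer lies at rest on the cradle's floor between the end boards and the cheeks, level within 4 degrees, its middle within 15 mm along and 12 mm across the cradle's middle and 32 to 42 mm above the cradle's underside, cap at the teal end (angle between creamer's own z axis and vertical between 1.5 and 1.64 rad and x of creamer_mid in the frame of cradle between -0.015 and 0.015 m and y of creamer_mid in the frame of cradle between -0.012 and 0.012 m and z of creamer_mid in the frame of cradle between 0.032 and 0.042 m and x of creamer_cap in the frame of cradle above 0.04 m and linear speed of creamer below 0.02 m/s and angular speed of creamer below 0.2 rad/s); the robot touches nothing.
It fails at once if the creamer, out of the fingers, drops or topples (drops more than about 12 mm, or falls over from more than about 8 degrees) (contact force between creamer and the fingers below 0.3 N and (linear speed of creamer above 0.5 m/s or angular speed of creamer above 6 rad/s)).
It fails at once if the creamer is pressed or banged down with over 90 N (contact force between creamer and table above 90 N or contact force between creamer and cradle above 90 N).
It fails at once if a bystander is shifted by more than 30 mm (distance of any of mug, dripper, jar, tin, spoon from where it was at the start of the episode above 0.03 m).
It also fails if it takes over 59 s, if anything falls off the work surface, if the arm or the gripper's body presses on something with over 40 N, if the wrist force passes 120 N, or if a joint passes its speed limit or range.

### The arm

A 7-joint arm with a two-finger parallel gripper is mounted at the origin on the work surface. World frame = base frame: x ahead of the robot, y to its left, z up, the work surface at z = 0. Lengths are in m, angles in rad, forces in N, time in s.
With the tool pointing down it reaches from about 0.425 to 0.825 m from the base axis. Payload 3.6 kg.
Tool frame: the origin (TCP) lies at the very end of the fingers, on their centre line; the grasp point (between the pads) lies robot.tcp_to_grasp behind it (robot.tcp_to_grasp is the distance from the TCP to the grasp point, in m); z points along the fingers, y is the line along which they close (so a half turn about z gives the same grasp; the last joint's range is limited). The gripper opens to 93 mm and grips with 3 to 60 N. Pads are 15 mm wide; open, the fingers measure 128 mm over their backs; the gripper's body (75 mm by 188 mm) begins 65 mm behind the grasp point.
Start: joints at [-1.22, 0.615, -0.013, 1.423, 0.008, 1.103, -0.04], TCP at [0.239, 0.604, 0.219] pointing down, gripper open.
Joint ranges: [-3.12, 3.12], [-0.3, 2.06], [-1.34, 1.32], [0.26, 2.42], [-1.36, 4.5], [0.01, 1.98], [-2.84, 2.84]. Speed limits (rad/s): [2.79, 2.79, 3.14, 3.14, 3.14, 3.14, 3.14].

### API

Orientations are given as a unit quaternion [x, y, z, w].
In Python, from plant import robot gives the robot as it stands.
- The arm moves only by the shell command python3 -m crank 'ROWS' [OPENING] [FORCE]. ROWS is a JSON object of lists of equal length, an entry for each row: "offset": the shift along the tool's x, y, z normalised to -1 to 1, where 1 is 100 cm, a list of three; "delta_rot": the turn, a rotation vector about the tool's x, y, z normalised to -1 to 1, where 1 is 90 degrees, a list of three. In form: {"offset": [[tx, ty, tz], ...], "delta_rot": [[ax, ay, az], ...]}. A call has 1 to 12 rows; each row shifts and turns the commanded pose from where the row before left it, along the tool's axes as they then stand; what a row does not reach is not made up. A row lasts 1/8 s, in which the tool goes at most 62.5 mm and 10.7 degrees, less where a joint would pass 70% of its speed; a pose out of reach is approached as far as the arm can. A call with a number of a shift or a turn outside -1 to 1 is refused whole. A call with a gripper value outside its range is refused whole. OPENING is the opening, from -1 (shut) to 1 (fully open), set as the call begins (- or left out, the last holds). The fingers move at their own pace and stop on an object; FORCE is the grip in N (left out, the last holds). Time passes only in rows, so rows that do not move let the fingers close. It gives the time, the measured TCP pose, the force, the opening and the grip force at its end, in the units of the state.
- robot.read_state(): the state, without advancing time (a new reading comes with each control period).
- robot.read_camera(name): name is "scene" or "side" or "wrist"; returns (picture, depth): 480x640x3 uint8, red, green, blue; 480x640 float32, m along the optical axis (not along the pixel's ray), 0 where there is no reading.
- robot.camera_model(name): a dict with "fx", "fy", "cx", "cy" (pixels), "T" (4x4, takes a point from camera to world coordinates). Camera axes: x right, y down, z forward; pixel columns grow to the right and rows downward; lengths in m; the calibration is good to about 2 mm. A picture is of the moment at which its call begins: read the wrist's pose just before it. camera_model takes no time and is no camera call; for the wrist camera it gives the pose at the moment of the call.
- robot.close_job(): hands the job in; it is judged then, once.
The state is a dict: "t": time; "joints": joint angles; "dq": joint speeds; "effort": joint torques, N m; "eef_pos": TCP position; "ee_rot": TCP orientation; "wrist_force": force on the tool from outside, world axes, zero at the start; "torque": the same for the moment, N m; "grip_width": opening from 0.0 (shut) to 1.0 (fully open); "gripper_force": force on a finger pad.
Only numpy, scipy, OpenCV 4.12 (cv2) and the standard library are available. Lean on these libraries where they do the work, as an engineer would, in place of code of your own. Each camera call takes 0.05 s, during which the arm holds its last target. There are 200 camera calls.

## Working session

There is one attempt and no reset: what is moved stays moved. The work goes in short steps, Python scripts to look and compute and a shell command to move; the robot and the scene stay as the last step left them, time stands still between calls to the robot, and variables do not carry over. Pictures are saved under pics/ and viewed, at most 10 in all, crops included, and the job is handed in when it is done.

```bash
mkdir -p pics; python3 - <<'E'
from plant import robot
import cv2,numpy as np
print(robot.read_state(), robot.tcp_to_grasp)
for n in ["scene","side"]:
    p,d=robot.read_camera(n); m=robot.camera_model(n); print(n,m)
    cv2.imwrite(f"pics/{n}0.png",p[:,:,::-1]); np.savez(f"{n}0.npz",p=p,d=d,**m)
E
```

```text
{'t': 0.0, 'joints': array([-1.22049426,  0.61591167, -0.01259991,  1.42489966,  0.00812413,
        1.10342109, -0.04038274]), 'dq': array([-0.00040491,  0.00096322, -0.00042693, -0.00042135,  0.00115225,
        0.00021692, -0.00047911]), 'effort': array([ 8.31366515e-05, -4.58923781e+01,  2.08926047e-01, -1.65741456e+01,
       -6.11555949e-02,  2.04683194e-02,  2.47197222e-04]), 'eef_pos': array([0.23887809, 0.60365023, 0.21748591]), 'ee_rot': array([ 1.87248409e-01,  9.82311741e-01, -1.27766718e-03, -2.08426378e-04]), 'wrist_force': array([-0.30880888,  0.60615434, -0.09581728]), 'torque': array([ 0.01979681, -0.00116529, -0.02689503]), 'gripper_force': 0.0, 'grip_width': 1.002198844651453} 0.0188
scene {'fx': 583.2187512813792, 'fy': 583.2187512813792, 'cx': 314.2595025715525, 'cy': 240.66228254094605, 'T': array([[ 0.82297168,  0.45043442, -0.34615957,  1.12276663],
       [ 0.56805176, -0.64617292,  0.50968398, -0.86599621],
       [ 0.00590027, -0.61609204, -0.78765207,  1.38986933],
       [ 0.        ,  0.        ,  0.        ,  1.        ]])}
side {'fx': 585.1457621695132, 'fy': 585.1457621695132, 'cx': 313.9998941197109, 'cy': 239.31366112559564, 'T': array([[ 0.86224373, -0.31271461,  0.39842858, -0.06025428],
       [-0.50607489, -0.5638978 ,  0.65261588, -0.99213524],
       [ 0.02059048, -0.76434864, -0.64447435,  1.08194425],
       [ 0.        ,  0.        ,  0.        ,  1.        ]])}
```

View pics/scene0.png

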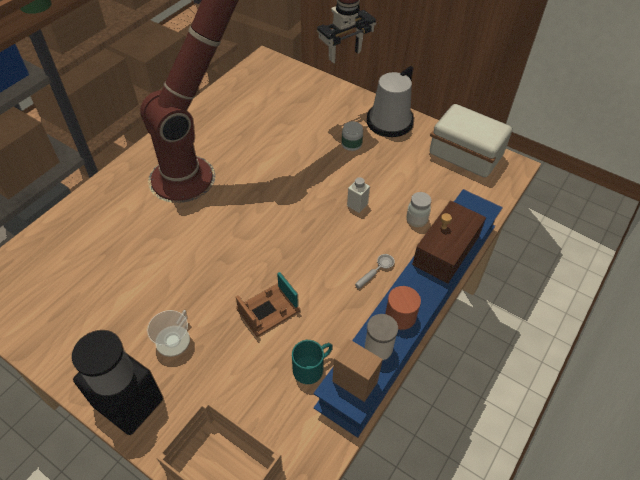

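View pics/side0.png

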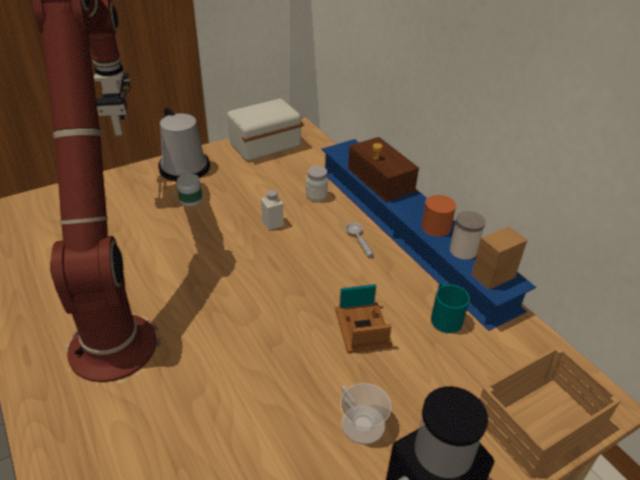

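The scene view shows the creamer at (358,197), the cradle at (268,305) with its teal board at (288,291), the jar at (420,210), the tin at (352,135) and the spoon at (375,271). The side view shows the creamer at (272,210) and the cradle at (363,320). Next I fit the poses from depth.

```bash
cat > h.py <<'E'
import numpy as np,cv2
def cloud(f):
    a=np.load(f); d=a['d']; v,u=np.mgrid[:480,:640]
    P=np.stack([(u-a['cx'])/a['fx']*d,(v-a['cy'])/a['fy']*d,d],-1)@a['T'][:3,:3].T+a['T'][:3,3]
    P[d==0]=np.nan
    return P,a['p'].astype(int)
E
python3 - <<'E'
from h import *
boxes={'scene':dict(cr=(340,172,378,222),cd=(228,268,308,342),jar=(405,190,435,232),tin=(338,120,366,152),spoon=(352,250,398,292)),
'side':dict(cr=(256,186,290,234),cd=(328,280,398,355),jar=(303,165,332,204))}
A={}
for n in boxes:
    P,p=cloud(n+'0.npz')
    for k,(a,b,c,d) in boxes[n].items():
        Q=P[b:d,a:c].reshape(-1,3); C=p[b:d,a:c].reshape(-1,3)
        m=np.isfinite(Q[:,0])&(Q[:,2]>.012 if k!='spoon' else Q[:,2]>0.004); Q=Q[m];C=C[m]
        print(n,k,len(Q),Q.min(0).round(3),Q.max(0).round(3),'ztable',np.nanmedian(P[b:d,a:c,2]).round(3))
        if k=='cr':
            for lo,hi in((.02,.078),(.08,.09),(.107,.118)):
                S=Q[(Q[:,2]>lo)&(Q[:,2]<hi)]; print('  ',lo,len(S),S.mean(0).round(4),cv2.minAreaRect(S[:,:2].astype(np.float32)*1000))
        if k=='cd':
            teal=(C[:,1]-C[:,0]>30)
            for nm,S in(('teal',Q[teal]),('tealtop',Q[teal&(Q[:,2]>.07)]),('plain',Q[~teal&(Q[:,2]>.07)]),('all',Q)):
                if len(S)>3: print('  ',nm,len(S),S.mean(0).round(4),S[:,2].max(),cv2.minAreaRect(S[:,:2].astype(np.float32)*1000))
        A.setdefault(k,[]).append(Q)
for k in('cr','cd','jar'):
    S=np.vstack(A[k]);print(k,cv2.minAreaRect(S[:,:2].astype(np.float32)*1000))
E
```

```text
scene cr 551 [0.469 0.198 0.012] [0.569 0.314 0.118] ztable 0.002
   0.02 269 [0.55   0.2138 0.0502] ((552.6078491210938, 214.8789825439453), (66.50460052490234, 44.04931640625), 35.88313674926758)
   0.08 98 [0.5476 0.2199 0.0854] ((543.3834838867188, 226.78211975097656), (51.53093719482422, 53.00968551635742), 87.01313781738281)
   0.107 66 [0.543  0.2279 0.112 ] ((542.7846069335938, 228.0321502685547), (29.00298309326172, 32.91014862060547), 1.1108208894729614)
scene cd 1439 [ 0.473 -0.325  0.012] [ 0.716 -0.159  0.093] ztable 0.003
   teal 112 [ 0.5819 -0.1903  0.0758] 0.09124206543262314 ((624.7554931640625, -222.57913208007812), (29.220151901245117, 233.9001922607422), 52.573699951171875)
   tealtop 98 [ 0.5818 -0.1909  0.0773] 0.09124206543262314 ((624.7554931640625, -222.57913208007812), (29.220151901245117, 233.9001922607422), 52.573699951171875)
   plain 155 [ 0.5389 -0.2792  0.0764] 0.09254399540613911 ((606.106689453125, -260.58782958984375), (144.8424835205078, 221.30039978027344), 70.65703582763672)
   all 1439 [ 0.5523 -0.241   0.0343] 0.09254399540613911 ((604.8276367
[... 1156 characters left out ...]
875)
   plain 217 [ 0.5244 -0.285   0.075 ] 0.08011667377352505 ((540.94384765625, -241.49951171875), (148.234130859375, 89.12981414794922), 69.6532211303711)
   all 1939 [ 0.5383 -0.2436  0.0419] 0.08111989918860929 ((540.4985961914062, -241.95877075195312), (149.72067260742188, 109.29109191894531), 69.99662017822266)
side jar 682 [0.682 0.245 0.012] [0.835 0.385 0.101] ztable 0.028
cr ((526.9033813476562, 259.2411193847656), (73.10110473632812, 142.2910919189453), 19.64525032043457)
cd ((601.2855224609375, -263.24652099609375), (151.30113220214844, 238.09474182128906), 69.99662017822266)
jar ((757.470458984375, 254.11764526367188), (262.9400939941406, 152.3037567138672), 89.32797241210938)
```

```bash
cat >> h.py <<'E'
from scipy.spatial.transform import Rotation as R
def frame(yaw_x,tilt):  # tool x heading (deg) with tool down, then turn (deg) about tool y
    x=np.array([np.cos(np.radians(yaw_x)),np.sin(np.radians(yaw_x)),0]); z=np.array([0,0,-1.])
    return R.from_matrix(np.stack([x,np.cross(z,x),z],1))*R.from_euler('y',tilt,degrees=True)
def plan(Rt,grasp,n,back=0.,off=.0188):
    "rows for bringing the grasp point to `grasp` (backed off along the tool)"
    from plant import robot
    s=robot.read_state(); R0=R.from_quat(s['ee_rot']); p0=np.array(s['eef_pos'])
    pt=np.array(grasp)+Rt.apply([0,0,off-back]); rv=(R0.inv()*Rt).as_rotvec()
    print('t',s['t'],'tcp',p0.round(4),'-> tcp',pt.round(4),'rot/row',(rv/n/(np.pi/2)).round(3),'dist/row',np.linalg.norm(pt-p0)/n)
    for i in range(n): print(' ',list(((R0*R.from_rotvec(rv*i/n)).inv().apply((pt-p0)/n)).round(4)))
E
python3 -c "
from h import *
plan(frame(175,-45),[.54,.2265,.048],10,back=.14)"
```

```text
t 0.1 tcp [0.2389 0.6038 0.2176] -> tcp [0.4546 0.234  0.1337] rot/row [-0.007 -0.05  -0.017] dist/row 0.04362431655278038
  [np.float64(-0.0337), np.float64(-0.0264), np.float64(0.0085)]
  [np.float64(-0.0322), np.float64(-0.0274), np.float64(0.0107)]
  [np.float64(-0.0305), np.float64(-0.0284), np.float64(0.0128)]
  [np.float64(-0.0286), np.float64(-0.0294), np.float64(0.0148)]
  [np.float64(-0.0266), np.float64(-0.0303), np.float64(0.0166)]
  [np.float64(-0.0244), np.float64(-0.0312), np.float64(0.0182)]
  [np.float64(-0.022), np.float64(-0.0321), np.float64(0.0197)]
  [np.float64(-0.0196), np.float64(-0.0329), np.float64(0.0209)]
  [np.float64(-0.017), np.float64(-0.0336), np.float64(0.022)]
  [np.float64(-0.0143), np.float64(-0.0343), np.float64(0.0228)]
```

```bash
python3 -m crank '{"offset":[[-0.034,-0.026,0.009],[-0.032,-0.027,0.011],[-0.031,-0.028,0.013],[-0.029,-0.029,0.015],[-0.027,-0.03,0.017],[-0.024,-0.031,0.018],[-0.022,-0.032,0.02],[-0.02,-0.033,0.021],[-0.017,-0.034,0.022],[-0.014,-0.034,0.023],[0,0,0],[0,0,0]],"delta_rot":[[-0.007,-0.05,-0.017],[-0.007,-0.05,-0.017],[-0.007,-0.05,-0.017],[-0.007,-0.05,-0.017],[-0.007,-0.05,-0.017],[-0.007,-0.05,-0.017],[-0.007,-0.05,-0.017],[-0.007,-0.05,-0.017],[-0.007,-0.05,-0.017],[-0.007,-0.05,-0.017],[0,0,0],[0,0,0]]}' 1
python3 - <<'E'
from h import *
from plant import robot
m=robot.camera_model('wrist'); p,d=robot.read_camera('wrist')
np.savez('w1.npz',p=p,d=d,**m); cv2.imwrite('pics/w1.png',p[:,:,::-1])
s=robot.read_state(); print(s['joints'].round(3)); print(R.from_quat(s['ee_rot']).as_matrix().round(3))
P,_=cloud('w1.npz'); Q=P.reshape(-1,3); Q=Q[np.isfinite(Q[:,0])]
Q=Q[(abs(Q[:,0]-.54)<.06)&(abs(Q[:,1]-.2265)<.06)]
for lo,hi in((.02,.078),(.08,.09),(.107,.118)):
    S=Q[(Q[:,2]>lo)&(Q[:,2]<hi)]; print(lo,len(S),S.mean(0).round(4) if len(S) else '',cv2.minAreaRect(S[:,:2].astype(np.float32)*1000) if len(S) else '')
E
```

```text
t: 1.6
eef_pos: [0.4293, 0.2653, 0.1429]
ee_rot: [0.07, 0.937, -0.043, 0.339]
wrist_force: [-0.4, -0.2, -0.3]
grip_width: 1.002
gripper_force: 0.0
[-1.405  0.569  0.613  2.332  1.576  0.302 -1.025]
[[-0.76   0.159  0.63 ]
 [ 0.101  0.987 -0.127]
 [-0.642 -0.033 -0.766]]
0.02 4948 [0.5165 0.2341 0.0505] ((526.96435546875, 242.40426635742188), (68.37760925292969, 35.53282928466797), 44.917362213134766)
0.08 1626 [0.5236 0.2343 0.085 ] ((537.6455078125, 230.5430145263672), (50.30132293701172, 49.22650909423828), 86.2241439819336)
0.107 782 [0.5343 0.2316 0.1111] ((538.0064086914062, 230.68052673339844), (28.945945739746094, 28.70535659790039), 82.91983032226562)
```

View pics/w1.png

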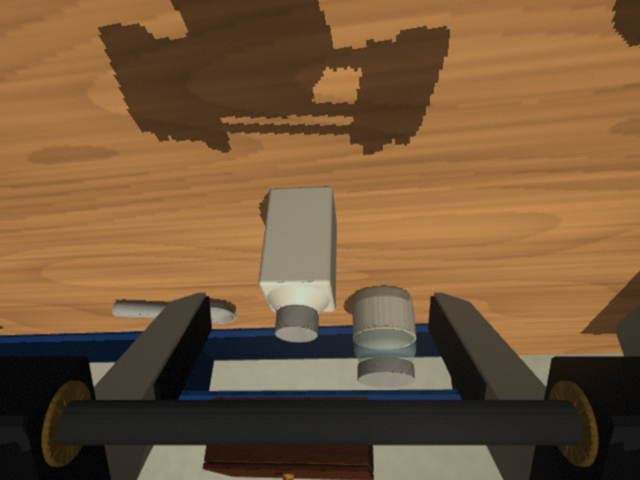

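The wrist view shows the creamer at (298,250) between the open fingers, with the jar behind it at (385,330). The move fell slightly short, with joint 4 close to its limit. I'll refine to a pre-grasp that is less backed off.

```bash
python3 -c "
from h import *
plan(frame(175.5,-45),[.538,.229,.048],4,back=.08)
"
```

```text
t 1.65 tcp [0.4294 0.2656 0.143 ] -> tcp [0.4949 0.2324 0.0913] rot/row [-0.013 -0.014 -0.006] dist/row 0.022449797213728834
  [np.float64(-0.005), np.float64(-0.0052), np.float64(0.0213)]
  [np.float64(-0.0044), np.float64(-0.0056), np.float64(0.0213)]
  [np.float64(-0.0039), np.float64(-0.0061), np.float64(0.0213)]
  [np.float64(-0.0034), np.float64(-0.0065), np.float64(0.0212)]
```

```bash
python3 -m crank '{"offset":[[-0.004,-0.012,0.006],[-0.004,-0.011,0.015],[-0.004,0,0.022],[-0.004,0,0.022],[-0.001,0,0.02],[0,0,0],[0,0,0]],"delta_rot":[[-0.013,-0.014,-0.006],[-0.013,-0.014,-0.006],[-0.013,-0.014,-0.006],[-0.013,-0.014,-0.006],[0,0,0],[0,0,0],[0,0,0]]}'
python3 -c "
from h import *
plan(frame(175.5,-45),[.538,.229,.048],3)
from plant import robot; print(robot.read_state()['joints'].round(3))
"
```

```text
t: 2.52
eef_pos: [0.4956, 0.2336, 0.0932]
ee_rot: [0.036, 0.923, -0.015, 0.382]
wrist_force: [-0.1, 0.9, -0.3]
grip_width: 1.0
gripper_force: 0.0
t 2.525 tcp [0.4956 0.2336 0.0932] -> tcp [0.5513 0.228  0.0347] rot/row [ 0. -0.  0.] dist/row 0.026986875440007035
  [np.float64(0.0006), np.float64(-0.0004), np.float64(0.027)]
  [np.float64(0.0006), np.float64(-0.0004), np.float64(0.027)]
  [np.float64(0.0006), np.float64(-0.0004), np.float64(0.027)]
[-0.9    0.668  0.141  2.401  2.269  0.668 -1.566]
```

```bash
python3 -m crank '{"offset":[[0,0,0.016],[0,0,0.016],[0,0,0.016],[0,0,0.016],[0.001,-0.001,0.017],[0,0,0]],"delta_rot":[[0,0,0],[0,0,0],[0,0,0],[0,0,0],[0,0,0],[0,0,0]]}'
python3 -m crank '{"offset":[[0,0,0],[0,0,0],[0,0,0],[0,0,0],[0,0,0],[0,0,0],[0,0,0],[0,0,0]],"delta_rot":[[0,0,0],[0,0,0],[0,0,0],[0,0,0],[0,0,0],[0,0,0],[0,0,0],[0,0,0]]}' -1 25
python3 - <<'E'
from h import *
from plant import robot
s=robot.read_state(); print(s['joints'].round(3),s['eef_pos'])
p,d=robot.read_camera('wrist'); cv2.imwrite('pics/w2.png',p[:,:,::-1])
E
```

```text
t: 3.28
eef_pos: [0.5529, 0.2267, 0.0336]
ee_rot: [0.036, 0.923, -0.016, 0.382]
wrist_force: [0.0, 0.2, -0.4]
grip_width: 0.999
gripper_force: 0.0
t: 4.28
eef_pos: [0.5522, 0.2282, 0.035]
ee_rot: [0.036, 0.923, -0.014, 0.382]
wrist_force: [-1.5, 0.5, 2.8]
grip_width: 0.536
gripper_force: 25.0
[-0.764  0.82   0.103  2.307  2.417  0.721 -1.635] [0.55221036 0.22819993 0.03502106]
```

View pics/w2.png

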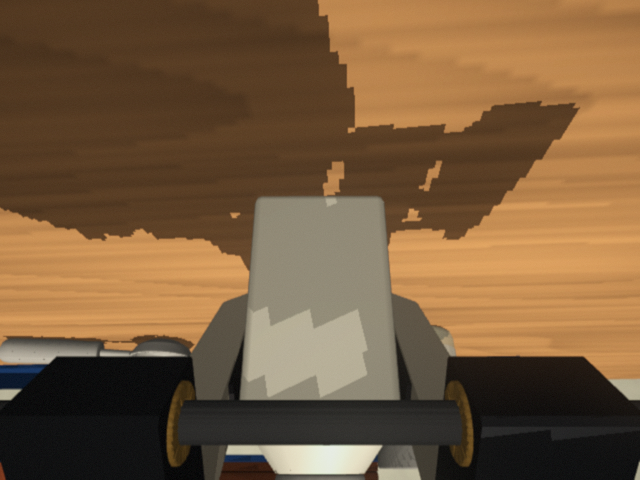

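Gripped: the width reads about 50 mm at 25 N. The view shows the creamer centred between the pads at (320,300). Now a straight lift: world up = tool (-0.707, 0, -0.707).

```bash
python3 -m crank '{"offset":[[-0.01,0,-0.01],[-0.014,0,-0.014],[-0.014,0,-0.014],[-0.014,0,-0.014],[-0.01,0,-0.01],[0,0,0]],"delta_rot":[[0,0,0],[0,0,0],[0,0,0],[0,0,0],[0,0,0],[0,0,0]]}' - 35
python3 -c "
from h import *
plan(frame(185,0),[.52,.05,.16],10)
"
```

```text
t: 5.08
eef_pos: [0.5517, 0.2272, 0.1232]
ee_rot: [0.036, 0.924, -0.014, 0.382]
wrist_force: [0.4, 0.6, -2.8]
grip_width: 0.539
gripper_force: 35.0
t 5.075 tcp [0.5517 0.2272 0.1232] -> tcp [0.52   0.05   0.1412] rot/row [-0.004  0.05  -0.01 ] dist/row 0.018094834360880007
  [np.float64(-0.0), np.float64(-0.0179), np.float64(-0.0025)]
  [np.float64(0.0005), np.float64(-0.0179), np.float64(-0.0026)]
  [np.float64(0.0009), np.float64(-0.0179), np.float64(-0.0027)]
  [np.float64(0.0014), np.float64(-0.0178), np.float64(-0.0027)]
  [np.float64(0.0019), np.float64(-0.0178), np.float64(-0.0027)]
  [np.float64(0.0024), np.float64(-0.0177), np.float64(-0.0026)]
  [np.float64(0.0029), np.float64(-0.0177), np.float64(-0.0025)]
  [np.float64(0.0034), np.float64(-0.0176), np.float64(-0.0024)]
  [np.float64(0.0038), np.float64(-0.0175), np.float64(-0.0022)]
  [np.float64(0.0043), np.float64(-0.0175), np.float64(-0.002)]
```

```bash
python3 -m crank '{"offset":[[0,-0.018,-0.003],[0,-0.018,-0.003],[0.001,-0.018,-0.003],[0.001,-0.018,-0.003],[0.002,-0.018,-0.003],[0.002,-0.018,-0.003],[0.003,-0.018,-0.002],[0.003,-0.018,-0.002],[0.004,-0.017,-0.002],[0.004,-0.017,-0.002],[0,0,0]],"delta_rot":[[-0.004,0.05,-0.01],[-0.004,0.05,-0.01],[-0.004,0.05,-0.01],[-0.004,0.05,-0.01],[-0.004,0.05,-0.01],[-0.004,0.05,-0.01],[-0.004,0.05,-0.01],[-0.004,0.05,-0.01],[-0.004,0.05,-0.01],[-0.004,0.05,-0.01],[0,0,0]]}'
python3 -c "
from h import *
from plant import robot; print(robot.read_state()['joints'].round(3))
plan(frame(185,45),[.52,.05,.13],10)
"
```

```text
t: 6.45
eef_pos: [0.5397, 0.0873, 0.1264]
ee_rot: [-0.013, 0.991, -0.013, 0.131]
wrist_force: [0.7, 0.2, -3.3]
grip_width: 0.537
gripper_force: 35.0
[ 0.06   0.52  -0.446  2.05   0.747  0.475  0.64 ]
t 6.45 tcp [0.5397 0.0873 0.1264] -> tcp [0.5068 0.0488 0.1167] rot/row [-0.001  0.067 -0.005] dist/row 0.005151974106125133
  [np.float64(0.0035), np.float64(-0.0037), np.float64(0.0002)]
  [np.float64(0.0035), np.float64(-0.0037), np.float64(0.0005)]
  [np.float64(0.0035), np.float64(-0.0037), np.float64(0.0009)]
  [np.float64(0.0034), np.float64(-0.0037), np.float64(0.0013)]
  [np.float64(0.0033), np.float64(-0.0036), np.float64(0.0016)]
  [np.float64(0.0031), np.float64(-0.0036), np.float64(0.0019)]
  [np.float64(0.0029), np.float64(-0.0036), np.float64(0.0022)]
  [np.float64(0.0027), np.float64(-0.0036), np.float64(0.0025)]
  [np.float64(0.0025), np.float64(-0.0036), np.float64(0.0028)]
  [np.float64(0.0022), np.float64(-0.0036), np.float64(0.003)]
```

```bash
python3 -m crank '{"offset":[[0.003,-0.004,0],[0.003,-0.004,0],[0.003,-0.004,0.001],[0.003,-0.004,0.001],[0.003,-0.004,0.002],[0.003,-0.004,0.002],[0.003,-0.004,0.002],[0.003,-0.003,0.002],[0.003,-0.003,0.003],[0.003,-0.003,0.003],[0,0,0]],"delta_rot":[[0,0.067,-0.005],[0,0.067,-0.005],[0,0.067,-0.005],[0,0.067,-0.005],[0,0.067,-0.005],[0,0.067,-0.005],[0,0.067,-0.005],[0,0.067,-0.005],[0,0.067,-0.005],[0,0.067,-0.005],[0,0,0]]}'
python3 - <<'E'
from h import *
from plant import robot; s=robot.read_state();print(s['joints'].round(3))
print(R.from_quat(s['ee_rot']).as_matrix().round(3))
m=robot.camera_model('side'); p,d=robot.read_camera('side'); cv2.imwrite('pics/s2.png',cv2.resize(p[130:370,180:500,::-1],None,fx=2.4,fy=2.4))
np.savez('s2.npz',p=p,d=d,**m)
plan(frame(185,45),[.52,.05,.13],5)
E
```

```text
t: 7.82
eef_pos: [0.5076, 0.0532, 0.1165]
ee_rot: [-0.046, 0.922, -0.027, -0.384]
wrist_force: [-0.0, 0.2, -2.9]
grip_width: 0.536
gripper_force: 35.0
[ 0.139  1.02  -0.598  1.291  0.294  1.743  1.181]
[[-0.701 -0.105 -0.706]
 [-0.064  0.994 -0.085]
 [ 0.711 -0.014 -0.703]]
t 7.875 tcp [0.5076 0.0535 0.118 ] -> tcp [0.5068 0.0488 0.1167] rot/row [-0.003 -0.     0.   ] dist/row 0.0009889962449814444
  [np.float64(0.0), np.float64(-0.0009), np.float64(0.0004)]
  [np.float64(0.0), np.float64(-0.0009), np.float64(0.0004)]
  [np.float64(-0.0), np.float64(-0.0009), np.float64(0.0004)]
  [np.float64(-0.0), np.float64(-0.0009), np.float64(0.0004)]
  [np.float64(-0.0), np.float64(-0.0009), np.float64(0.0004)]
```

View pics/s2.png

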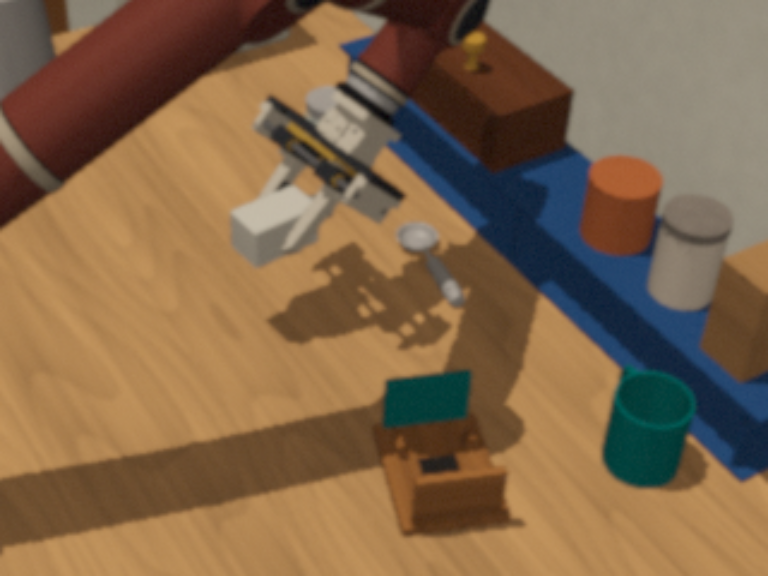

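The side crop shows the creamer held lying roughly level, at (270,225). The spoon, at (430,260), is clear of it. Lowering.

```bash
python3 -m crank '{"offset":[[-0.007,-0.001,0.007],[-0.012,-0.001,0.012],[-0.014,-0.001,0.014],[-0.014,0,0.014],[-0.012,0,0.012],[-0.007,0,0.007],[-0.003,0,0.003],[0,0,0],[0,0,0]],"delta_rot":[[-0.005,0,0],[-0.005,0,0],[-0.005,0,0],[0,0,0],[0,0,0],[0,0,0],[0,0,0],[0,0,0],[0,0,0]]}'
python3 - <<'E'
from h import *
from plant import robot; s=robot.read_state();print(s['joints'].round(3))
print(R.from_quat(s['ee_rot']).as_matrix().round(3))
for n in('side','scene'):
    m=robot.camera_model(n); p,d=robot.read_camera(n); np.savez(n+'3.npz',p=p,d=d,**m)
    P,_=cloud(n+'3.npz'); g=np.array([.5,.05,.03]); Q=P.reshape(-1,3);C=p.reshape(-1,3).astype(int)
    white=(C.min(1)>110)&(C.max(1)-C.min(1)<30)&(np.linalg.norm(Q-g,axis=1)<.07)&(Q[:,2]>-.01)
    S=Q[white]; print(n,len(S),S.min(0).round(3),S.max(0).round(3))
    # top face of creamer: low x part
    T=S[(S[:,0]<.505)]; print(np.percentile(T[:,2],[2,10,50,90,98]).round(4))
E
```

```text
t: 9.0
eef_pos: [0.508, 0.05, 0.023]
ee_rot: [-0.041, 0.922, -0.013, -0.384]
wrist_force: [-0.6, 0.4, -3.3]
grip_width: 0.54
gripper_force: 35.0
[ 0.15   1.139 -0.578  1.311  0.332  1.609  1.187]
[[-0.702 -0.086 -0.707]
 [-0.066  0.996 -0.055]
 [ 0.709  0.008 -0.705]]
side 410 [0.47  0.008 0.034] [0.564 0.08  0.075]
[0.0463 0.0543 0.0591 0.0629 0.0647]
scene 254 [0.476 0.009 0.037] [0.547 0.085 0.07 ]
[0.055  0.0571 0.0615 0.0659 0.0687]
```

```bash
python3 -m crank '{"offset":[[-0.001,0,0.001],[-0.001,0,0.001],[-0.001,0,0.001],[-0.001,0,0.001],[-0.001,0,0.001],[0,0,0]],"delta_rot":[[0,0,0],[0,0,0],[0,0,0],[0,0,0],[0,0,0],[0,0,0]]}'
python3 -m crank '{"offset":[[-0.0007,0,0.0007],[-0.0007,0,0.0007],[0,0,0]],"delta_rot":[[0,0,0],[0,0,0],[0,0,0]]}'
```

```text
t: 9.85
eef_pos: [0.5075, 0.0498, 0.0152]
ee_rot: [-0.041, 0.922, -0.013, -0.385]
wrist_force: [-0.3, 1.4, -4.0]
grip_width: 0.54
gripper_force: 35.0
t: 10.22
eef_pos: [0.5075, 0.0498, 0.0133]
ee_rot: [-0.041, 0.922, -0.013, -0.385]
wrist_force: [0.3, 0.6, -3.8]
grip_width: 0.534
gripper_force: 35.0
```

```bash
python3 -m crank '{"offset":[[-0.0005,0,0.0005],[-0.0005,0,0.0005],[0,0,0]],"delta_rot":[[0,0,0],[0,0,0],[0,0,0]]}'
python3 -m crank '{"offset":[[-0.0004,0,0.0004],[-0.0004,0,0.0004],[0,0,0]],"delta_rot":[[0,0,0],[0,0,0],[0,0,0]]}'
```

```text
t: 10.6
eef_pos: [0.5075, 0.0498, 0.0119]
ee_rot: [-0.041, 0.922, -0.013, -0.385]
wrist_force: [-0.1, -0.1, -3.3]
grip_width: 0.534
gripper_force: 35.0
t: 10.98
eef_pos: [0.5076, 0.0499, 0.0118]
ee_rot: [-0.041, 0.922, -0.013, -0.385]
wrist_force: [0.5, -0.5, 2.3]
grip_width: 0.536
gripper_force: 35.0
```

Contact is felt: the force swung by about +5 N. Releasing, then backing out along the tool.

```bash
python3 -m crank '{"offset":[[0,0,0],[0,0,0],[0,0,0],[0,0,0]],"delta_rot":[[0,0,0],[0,0,0],[0,0,0],[0,0,0]]}' 0.3 10
python3 -m crank '{"offset":[[0,0,0],[0,0,0],[0,0,0],[0,0,0]],"delta_rot":[[0,0,0],[0,0,0],[0,0,0],[0,0,0]]}' 1
python3 -m crank '{"offset":[[0,0,-0.01],[0,0,-0.02],[0,0,-0.03],[0,0,-0.04],[0,0,-0.04],[0,0,-0.01],[0,0,0]],"delta_rot":[[0,0,0],[0,0,0],[0,0,0],[0,0,0],[0,0,0],[0,0,0],[0,0,0]]}'
python3 - <<'E'
from h import *
from plant import robot; s=robot.read_state();print(s['joints'].round(3))
for n in('side','scene','wrist'):
    m=robot.camera_model(n); p,d=robot.read_camera(n); np.savez(n+'4.npz',p=p,d=d,**m)
    P,_=cloud(n+'4.npz'); Q=P.reshape(-1,3)
    S=Q[(abs(Q[:,0]-.5)<.1)&(abs(Q[:,1]-.05)<.08)&(Q[:,2]>.008)&(Q[:,2]<.06)]
    T=S[S[:,2]>.043]
    print(n,len(S),len(T))
    if len(T)>5: print(cv2.minAreaRect(S[:,:2].astype(np.float32)*1000),cv2.minAreaRect(T[:,:2].astype(np.float32)*1000),np.median(T[:,2]))
    cv2.imwrite(f'pics/{n}4.png',p[:,:,::-1])
E
```

```text
t: 11.48
eef_pos: [0.5075, 0.0499, 0.0108]
ee_rot: [-0.041, 0.922, -0.013, -0.385]
wrist_force: [-0.2, 0.1, 0.4]
grip_width: 0.65
gripper_force: 0.0
t: 11.98
eef_pos: [0.5076, 0.0499, 0.0109]
ee_rot: [-0.041, 0.922, -0.013, -0.385]
wrist_force: [-0.5, 0.1, 0.3]
grip_width: 0.989
gripper_force: 0.0
t: 12.85
eef_pos: [0.6147, 0.0587, 0.1175]
ee_rot: [-0.041, 0.923, -0.014, -0.383]
wrist_force: [-0.0, 0.5, 0.2]
grip_width: 1.0
gripper_force: 0.0
[-0.005  1.156 -0.354  0.822  0.193  1.981  1.376]
side 828 412
((526.5033569335938, 47.33354949951172), (116.53490447998047, 57.21131896972656), 3.1250622272491455) ((513.470703125, 47.36769485473633), (88.50294494628906, 55.722171783447266), 3.1250622272491455) 0.04778858234028005
scene 723 413
((499.22174072265625, 44.702754974365234), (179.7034454345703, 142.28115844726562), 2.3014140129089355) ((528.7919311523438, 50.7833251953125), (108.39354705810547, 57.18581771850586), 7.508885383605957) 0.04930088301637792
wrist 11235 8463
((530.2490234375, 52.08739471435547), (112.10015106201172, 50.093841552734375), 4.8001909255981445) ((519.890869140625, 51.22887420654297), (91.34220886230469, 50.068267822265625), 4.755705833435059) 0.04994670915493102
```

View pics/wrist4.png

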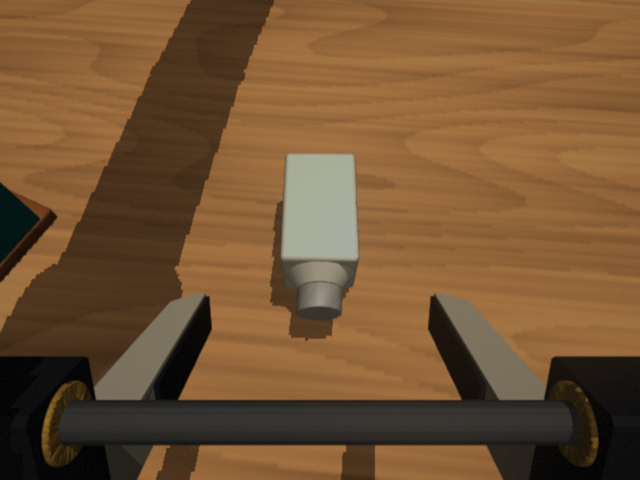

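The wrist view shows the creamer flat on the counter, body at (320,210) and cap at (320,300), let go. Its middle is at (0.530, 0.052) with heading 4.8°. Next I make the tool upright, then give it a half turn so joint 7 stays in range for the cradle.

```bash
python3 -c "
from h import *
plan(frame(184.8,0),[.519,.051,.15],6)"
```

```text
t 13.0 tcp [0.6131 0.0584 0.1161] -> tcp [0.519  0.051  0.1312] rot/row [ 0.001 -0.084  0.001] dist/row 0.0159358829907559
  [np.float64(0.0128), np.float64(0.0002), np.float64(0.0094)]
  [np.float64(0.014), np.float64(0.0001), np.float64(0.0077)]
  [np.float64(0.0149), np.float64(0.0001), np.float64(0.0058)]
  [np.float64(0.0155), np.float64(0.0001), np.float64(0.0037)]
  [np.float64(0.0158), np.float64(0.0001), np.float64(0.0017)]
  [np.float64(0.0159), np.float64(0.0001), np.float64(-0.0004)]
```

```bash
python3 -m crank '{"offset":[[0.013,0,0.009],[0.014,0,0.008],[0.015,0,0.006],[0.016,0,0.004],[0.016,0,0.002],[0.016,0,0],[0,0,0]],"delta_rot":[[0,-0.084,0],[0,-0.084,0],[0,-0.084,0],[0,-0.084,0],[0,-0.084,0],[0,-0.084,0],[0,0,0]]}'
python3 -m crank '{"offset":[[0,0,0],[0,0,0],[0,0,0],[0,0,0],[0,0,0],[0,0,0],[0,0,0],[0,0,0],[0,0,0],[0,0,0]],"delta_rot":[[0,0,0.11],[0,0,0.11],[0,0,0.11],[0,0,0.11],[0,0,0.11],[0,0,0.11],[0,0,0.11],[0,0,0.11],[0,0,0.11],[0,0,0.01]]}'
python3 -m crank '{"offset":[[0,0,0],[0,0,0],[0,0,0],[0,0,0],[0,0,0],[0,0,0],[0,0,0],[0,0,0],[0,0,0],[0,0,0],[0,0,0]],"delta_rot":[[0,0,0.11],[0,0,0.11],[0,0,0.11],[0,0,0.11],[0,0,0.11],[0,0,0.11],[0,0,0.11],[0,0,0.11],[0,0,0.11],[0,0,0.01],[0,0,0]]}'
python3 - <<'E'
from h import *
from plant import robot; s=robot.read_state();print(s['joints'].round(3))
m=robot.camera_model('wrist'); p,d=robot.read_camera('wrist'); np.savez('w5.npz',p=p,d=d,**m)
P,_=cloud('w5.npz'); Q=P.reshape(-1,3)
S=Q[(abs(Q[:,0]-.5)<.1)&(abs(Q[:,1]-.05)<.06)&(Q[:,2]>.01)&(Q[:,2]<.06)]; T=S[S[:,2]>.043]
print(len(S),cv2.minAreaRect(S[:,:2].astype(np.float32)*1000),cv2.minAreaRect(T[:,:2].astype(np.float32)*1000),np.median(T[:,2]))
plan(frame(4.8,0),[.519,.051,.027],6)
E
```

```text
t: 13.88
eef_pos: [0.5124, 0.0494, 0.1304]
ee_rot: [-0.045, 0.999, 0.003, -0.003]
wrist_force: [0.1, 0.8, 0.3]
grip_width: 1.003
gripper_force: 0.0
t: 15.12
eef_pos: [0.5192, 0.0507, 0.1303]
ee_rot: [0.675, 0.738, 0.003, -0.003]
wrist_force: [0.5, 0.7, 1.3]
grip_width: 1.004
gripper_force: 0.0
t: 16.5
eef_pos: [0.5186, 0.0501, 0.1304]
ee_rot: [0.999, 0.045, 0.0, -0.004]
wrist_force: [-1.0, -0.0, -0.3]
grip_width: 0.997
gripper_force: 0.0
[-0.464  0.573  0.502  1.912 -0.403  0.756 -1.211]
13574 ((529.7885131835938, 52.058074951171875), (111.60123443603516, 50.14057922363281), 4.700981616973877) ((520.028564453125, 51.255489349365234), (92.0154037475586, 50.14057922363281), 4.700981616973877) 0.05003218555174793
t 16.55 tcp [0.5186 0.05   0.1305] -> tcp [0.519  0.051  0.0082] rot/row [-0.001 -0.     0.001] dist/row 0.020384824125993725
  [np.float64(0.0001), np.float64(0.0), np.float64(0.0204)]
  [np.float64(0.0001), np.float64(-0.0), np.float64(0.0204)]
  [np.float64(0.0001), np.float64(-0.0), np.float64(0.0204)]
  [np.float64(0.0001), np.float64(-0.0001), np.float64(0.0204)]
  [np.float64(0.0001), np.float64(-0.0001), np.float64(0.0204)]
  [np.float64(0.0001), np.float64(-0.0001), np.float64(0.0204)]
```

```bash
python3 -m crank '{"offset":[[0,-0.001,0.015],[0,0,0.025],[0,0,0.028],[0,0,0.025],[0,0,0.018],[0,0,0.008],[0,0,0.003],[0,0,0],[0,0,0]],"delta_rot":[[-0.004,0,0.005],[0,0,0],[0,0,0],[0,0,0],[0,0,0],[0,0,0],[0,0,0],[0,0,0],[0,0,0]]}'
python3 -m crank '{"offset":[[0,0,0],[0,0,0],[0,0,0],[0,0,0],[0,0,0],[0,0,0],[0,0,0]],"delta_rot":[[0,0,0],[0,0,0],[0,0,0],[0,0,0],[0,0,0],[0,0,0],[0,0,0]]}' -1 30
python3 -c "
from h import *
from plant import robot
print(R.from_quat(robot.read_state()['ee_rot']).as_matrix().round(3))"
```

```text
t: 17.68
eef_pos: [0.5191, 0.0512, 0.0093]
ee_rot: [0.999, 0.039, 0.001, -0.001]
wrist_force: [0.2, 0.0, 0.4]
grip_width: 0.998
gripper_force: 0.0
t: 18.55
eef_pos: [0.5186, 0.0511, 0.0087]
ee_rot: [0.999, 0.039, 0.001, -0.001]
wrist_force: [-0.3, -0.7, -0.1]
grip_width: 0.536
gripper_force: 30.0
[[ 0.997  0.078  0.002]
 [ 0.078 -0.997  0.002]
 [ 0.002 -0.002 -1.   ]]
```

```bash
python3 -m crank '{"offset":[[0,0,-0.008],[0,0,-0.015],[0,0,-0.03],[0,0,-0.035],[0,0,-0.035],[0,0,-0.03],[0,0,-0.015],[0,0,0]],"delta_rot":[[0,0,0],[0,0,0],[0,0,0],[0,0,0],[0,0,0],[0,0,0],[0,0,0],[0,0,0]]}'
python3 - <<'E'
from h import *
for n in('scene','side'):
    P,p=cloud(n+'0.npz'); Q=P.reshape(-1,3);C=p.reshape(-1,3)
    u=np.array([np.cos(np.radians(70)),np.sin(np.radians(70))]); L=(Q[:,:2]-[.5405,-.242])
    a=L@u; b=L@[-u[1],u[0]]
    S=Q[(abs(a)<.09)&(abs(b)<.075)&(Q[:,2]>.008)&(Q[:,2]<.09)]
    T=S[S[:,2]>.073]; print(n,len(S),cv2.minAreaRect(S[:,:2].astype(np.float32)*1000),cv2.minAreaRect(T[:,:2].astype(np.float32)*1000))
plan(frame(70,0),[.5367,-.2523,.2],12)
E
```

```text
t: 19.55
eef_pos: [0.5186, 0.0509, 0.1775]
ee_rot: [0.999, 0.039, 0.002, -0.001]
wrist_force: [0.1, -0.1, -2.6]
grip_width: 0.54
gripper_force: 30.0
scene 1981 ((544.5695190429688, -237.54275512695312), (156.16421508789062, 127.91249084472656), 75.5549087524414) ((545.620849609375, -240.0602264404297), (142.84776306152344, 89.83596801757812), 69.52030944824219)
side 2580 ((540.8270263671875, -242.0783233642578), (149.72067260742188, 109.99010467529297), 69.99662017822266) ((541.5719604492188, -242.91262817382812), (145.0382843017578, 89.22061157226562), 70.5836181640625)
t 19.55 tcp [0.5186 0.0509 0.1775] -> tcp [ 0.5367 -0.2523  0.1812] rot/row [ 0.    -0.    -0.061] dist/row 0.025317507103898605
  [np.float64(-0.0005), np.float64(0.0253), np.float64(-0.0004)]
  [np.float64(-0.0029), np.float64(0.0252), np.float64(-0.0004)]
  [np.float64(-0.0053), np.float64(0.0248), np.float64(-0.0004)]
  [np.float64(-0.0076), np.float64(0.0241), np.float64(-0.0004)]
  [np.float64(-0.0099), np.float64(0.0233), np.float64(-0.0004)]
  [np.float64(-0.012), np.float64(0.0223), np.float64(-0.0004)]
  [np.float64(-0.0141), np.float64(0.021), np.float64(-0.0003)]
  [np.float64(-0.016), np.float64(0.0196), np.float64(-0.0003)]
  [np.float64(-0.0178), np.float64(0.018), np.float64(-0.0003)]
  [np.float64(-0.0194), np.float64(0.0162), np.float64(-0.0003)]
  [np.float64(-0.0209), np.float64(0.0143), np.float64(-0.0003)]
  [np.float64(-0.0222), np.float64(0.0122), np.float64(-0.0003)]
```

```bash
python3 -m crank '{"offset":[[0,0.025,0],[-0.003,0.025,0],[-0.005,0.025,0],[-0.008,0.024,0],[-0.01,0.023,0],[-0.012,0.022,0],[-0.014,0.021,0],[-0.016,0.02,0],[-0.018,0.018,0],[-0.019,0.016,0],[-0.021,0.014,0],[-0.022,0.012,0]],"delta_rot":[[0,0,-0.061],[0,0,-0.061],[0,0,-0.061],[0,0,-0.061],[0,0,-0.061],[0,0,-0.061],[0,0,-0.061],[0,0,-0.061],[0,0,-0.061],[0,0,-0.061],[0,0,-0.061],[0,0,-0.061]]}'
python3 -m crank '{"offset":[[0,0,0],[0,0,0]],"delta_rot":[[0,0,0],[0,0,0]]}'
python3 - <<'E'
from h import *
from plant import robot; s=robot.read_state();print(s['joints'].round(3))
m=robot.camera_model('wrist'); p,d=robot.read_camera('wrist'); np.savez('w6.npz',p=p,d=d,**m); cv2.imwrite('pics/w6.png',p[:,:,::-1])
P,_=cloud('w6.npz'); Q=P.reshape(-1,3)
u=np.array([np.cos(np.radians(70)),np.sin(np.radians(70))]); L=(Q[:,:2]-[.5405,-.242])
a=L@u; b=L@[-u[1],u[0]]; k=(abs(a)<.09)&(abs(b)<.075)
for lo,hi in((.008,.09),(.073,.09)):
    for nm,e in(('all',a>-9),('teal',a>.04),('plain',a<-.04)):
        S=Q[k&e&(Q[:,2]>lo)&(Q[:,2]<hi)]; print(lo,nm,len(S),cv2.minAreaRect(S[:,:2].astype(np.float32)*1000) if len(S)>5 else '')
plan(frame(70,0),[.5367,-.2523,.2],2)
E
```

```text
t: 21.05
eef_pos: [0.5359, -0.2514, 0.174]
ee_rot: [0.816, 0.577, 0.0, -0.002]
wrist_force: [0.2, 0.4, -3.4]
grip_width: 0.535
gripper_force: 30.0
t: 21.3
eef_pos: [0.5365, -0.2494, 0.1748]
ee_rot: [0.817, 0.576, 0.001, -0.002]
wrist_force: [-0.8, 0.6, -3.3]
grip_width: 0.535
gripper_force: 30.0
[ 0.265  0.576  0.217  1.659 -0.152  0.926  0.197]
0.008 all 10971 ((549.5089111328125, -223.96092224121094), (108.56217193603516, 110.27789306640625), 69.80101013183594)
0.008 teal 7040 ((562.2899780273438, -189.16146850585938), (34.29576873779297, 110.27545166015625), 69.90058898925781)
0.008 plain 0 
0.073 all 2645 ((566.386962890625, -177.732177734375), (9.987212181091309, 89.73942565917969), 69.83222198486328)
0.073 teal 2645 ((566.386962890625, -177.732177734375), (9.987212181091309, 89.73942565917969), 69.83222198486328)
0.073 plain 0 
t 21.35 tcp [ 0.5369 -0.249   0.1752] -> tcp [ 0.5367 -0.2523  0.1812] rot/row [-0.001 -0.001  0.002] dist/row 0.0034371915898775045
  [np.float64(-0.0016), np.float64(0.0005), np.float64(-0.003)]
  [np.float64(-0.0016), np.float64(0.0005), np.float64(-0.003)]
```

View pics/w6.png

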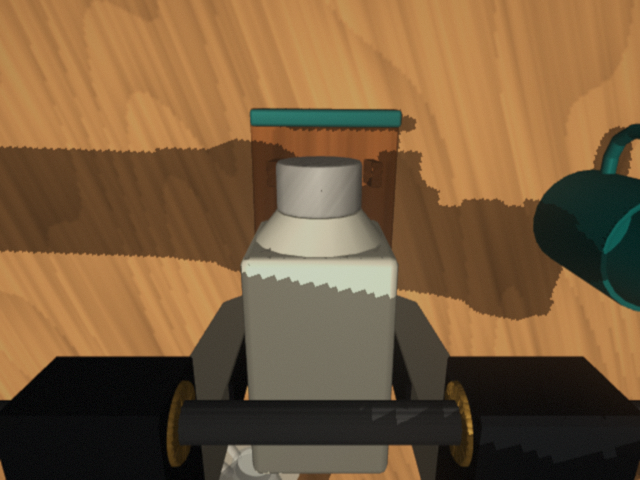

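The wrist view shows the teal board's top edge at (325,118), with the cap at (320,185) pointing towards it and cheeks at (275,172) and (372,172). Measured from this view, the cradle centre is (0.5436, -0.2397) with heading 69.8°.

```bash
python3 -c "
from h import *
plan(frame(69.8,0),[.5398,-.25,.12],4)
P,_=cloud('w6.npz');Q=P.reshape(-1,3)
T=np.array([.5367,-.2492,.175]);u=np.array([np.cos(np.radians(70)),np.sin(np.radians(70))])
L=Q[:,:2]-T[:2];a=L@u;b=L@[-u[1],u[0]]
S=(Q[:,2]>.13)&(a>.0)&(a<.08)&(abs(b)<.05)
c=S&(a>.055);B=S&(a<.035)
print('cap end',np.percentile(a[c],99),'cap lat',b[c].min(),b[c].max(),'ztop',Q[c,2].max(),'body ztop',np.percentile(Q[B,2],[50,95]),'lat',np.percentile(b[B],[1,99]))
"
```

```text
t 21.35 tcp [ 0.5369 -0.249   0.1752] -> tcp [ 0.5398 -0.25    0.1012] rot/row [-0.    -0.001  0.002] dist/row 0.018505350225800885
  [np.float64(-0.0001), np.float64(0.0008), np.float64(0.0185)]
  [np.float64(-0.0), np.float64(0.0008), np.float64(0.0185)]
  [np.float64(-0.0), np.float64(0.0008), np.float64(0.0185)]
  [np.float64(0.0), np.float64(0.0008), np.float64(0.0185)]
cap end 0.06659416239264895 cap lat -0.014782567709971803 0.014527186619343064 ztop 0.2079066917115275 body ztop [0.27447221 0.2835445 ] lat [-0.04821171  0.04850019]
```

```bash
python3 -m crank '{"offset":[[0,0.001,0.012],[0,0.001,0.02],[0,0.001,0.02],[0,0,0.014],[0,0,0.008],[0,0,0],[0,0,0]],"delta_rot":[[0,-0.002,0.004],[0,-0.001,0.004],[0,0,0],[0,0,0],[0,0,0],[0,0,0],[0,0,0]]}'
python3 -c "
from h import *
from plant import robot
plan(frame(69.8,0),[.5398,-.25,.054],1)
print(R.from_quat(robot.read_state()['ee_rot']).as_matrix().round(3))
"
```

```text
t: 22.22
eef_pos: [0.5405, -0.2525, 0.1028]
ee_rot: [0.821, 0.571, -0.0, 0.002]
wrist_force: [-0.3, -0.5, -2.5]
grip_width: 0.536
gripper_force: 30.0
t 22.225 tcp [ 0.5405 -0.2525  0.1028] -> tcp [ 0.5398 -0.25    0.0352] rot/row [ 0.002  0.002 -0.002] dist/row 0.06767743349939916
  [np.float64(0.0023), np.float64(-0.0017), np.float64(0.0676)]
[[ 0.348  0.938  0.001]
 [ 0.938 -0.348 -0.003]
 [-0.003  0.002 -1.   ]]
```

```bash
python3 -m crank '{"offset":[[0.002,-0.001,0],[0,0,0],[0,0,0]],"delta_rot":[[0.001,0.002,-0.001],[0,0,0],[0,0,0]]}'
python3 -c "
from h import *
from plant import robot
plan(frame(69.8,0),[.5398,-.25,.05],1)"
python3 -m crank '{"offset":[[0,0,0.01],[0,0,0.015],[0,0,0.015],[0,0,0.012],[0,0,0.008],[0,0,0],[0,0,0]],"delta_rot":[[0,0,0],[0,0,0],[0,0,0],[0,0,0],[0,0,0],[0,0,0],[0,0,0]]}'
python3 -c "
from h import *
plan(frame(69.8,0),[.5398,-.25,.0395],1)"
```

```text
t: 22.6
eef_pos: [0.5398, -0.25, 0.1024]
ee_rot: [0.82, 0.572, 0.0, -0.0]
wrist_force: [0.3, -1.0, -2.2]
grip_width: 0.539
gripper_force: 30.0
t 22.6 tcp [ 0.5398 -0.25    0.1024] -> tcp [ 0.5398 -0.25    0.0312] rot/row [-0.    -0.    -0.001] dist/row 0.07119406017674096
  [np.float64(-0.0), np.float64(0.0), np.float64(0.0712)]
t: 23.48
eef_pos: [0.5401, -0.2502, 0.0426]
ee_rot: [0.82, 0.572, 0.0, 0.0]
wrist_force: [0.2, -0.8, -2.9]
grip_width: 0.534
gripper_force: 30.0
t 23.475 tcp [ 0.5401 -0.2502  0.0426] -> tcp [ 0.5398 -0.25    0.0207] rot/row [ 0.    -0.    -0.001] dist/row 0.02186566388313705
  [np.float64(0.0001), np.float64(-0.0004), np.float64(0.0219)]
```

Between the end boards with no contact. Lowering slowly now.

```bash
python3 -m crank '{"offset":[[0,0,0.004],[0,0,0.004],[0,0,0.004],[0,0,0.003],[0,0,0.002],[0,0,0.002],[0,0,0]],"delta_rot":[[0,0,0],[0,0,0],[0,0,0],[0,0,0],[0,0,0],[0,0,0],[0,0,0]]}'
python3 -m crank '{"offset":[[0,0,0.001],[0,0,0.001],[0,0,0]],"delta_rot":[[0,0,0],[0,0,0],[0,0,0]]}'
```

```text
t: 24.35
eef_pos: [0.5396, -0.2499, 0.023]
ee_rot: [0.82, 0.572, -0.0, -0.001]
wrist_force: [-0.1, 0.2, -3.4]
grip_width: 0.534
gripper_force: 30.0
t: 24.72
eef_pos: [0.5396, -0.2499, 0.0211]
ee_rot: [0.82, 0.572, 0.0, -0.001]
wrist_force: [0.5, -0.6, -3.0]
grip_width: 0.535
gripper_force: 30.0
```

```bash
python3 -m crank '{"offset":[[0,0,0.0006],[0,0,0]],"delta_rot":[[0,0,0],[0,0,0]]}'
python3 -m crank '{"offset":[[0,0,0.0006],[0,0,0]],"delta_rot":[[0,0,0],[0,0,0]]}'
```

```text
t: 24.98
eef_pos: [0.5397, -0.25, 0.0207]
ee_rot: [0.82, 0.572, 0.0, -0.0]
wrist_force: [-0.5, -0.8, -2.4]
grip_width: 0.533
gripper_force: 30.0
t: 25.22
eef_pos: [0.5397, -0.25, 0.0207]
ee_rot: [0.82, 0.572, 0.0, -0.0]
wrist_force: [-1.8, 0.7, 4.5]
grip_width: 0.537
gripper_force: 30.0
```

Floor contact, at the expected height. Releasing, then straight up.

```bash
python3 -m crank '{"offset":[[0,0,0],[0,0,0],[0,0,0],[0,0,0],[0,0,0],[0,0,0]],"delta_rot":[[0,0,0],[0,0,0],[0,0,0],[0,0,0],[0,0,0],[0,0,0]]}' 0.6 10
python3 -m crank '{"offset":[[0,0,-0.006],[0,0,-0.012],[0,0,-0.025],[0,0,-0.03],[0,0,-0.04],[0,0,-0.04],[0,0,-0.03],[0,0,0],[0,0,0]],"delta_rot":[[0,0,0],[0,0,0],[0,0,0],[0,0,0],[0,0,0],[0,0,0],[0,0,0],[0,0,0],[0,0,0]]}'
python3 - <<'E'
from h import *
from plant import robot
m=robot.camera_model('wrist'); p,d=robot.read_camera('wrist'); np.savez('w7.npz',p=p,d=d,**m); cv2.imwrite('pics/w7.png',p[:,:,::-1])
P,_=cloud('w7.npz'); Q=P.reshape(-1,3)
u=np.array([np.cos(np.radians(69.8)),np.sin(np.radians(69.8))]); L=(Q[:,:2]-[.5436,-.2397])
a=L@u; b=L@[-u[1],u[0]]
S=(abs(a)<.058)&(abs(b)<.027)&(Q[:,2]>.055)&(Q[:,2]<.069); S&=a<.03
print('top z',np.percentile(Q[S,2],[5,50,95]),'a',a[S].min(),a[S].max(),'b',b[S].min(),b[S].max(),'slope',np.polyfit(a[S],Q[S,2],1),np.polyfit(b[S],Q[S,2],1))
T=(abs(a)<.09)&(abs(b)<.06)&(Q[:,2]>.073)&(Q[:,2]<.083); print('boards',a[T].min(),a[T].max(),b[T].min(),b[T].max())
E
```

```text
t: 25.98
eef_pos: [0.5397, -0.2499, 0.0199]
ee_rot: [0.82, 0.572, 0.0, -0.0]
wrist_force: [-0.1, 0.4, -0.1]
grip_width: 0.801
gripper_force: 0.0
t: 27.1
eef_pos: [0.5391, -0.2497, 0.2026]
ee_rot: [0.82, 0.572, -0.0, -0.001]
wrist_force: [-0.1, 0.0, 0.8]
grip_width: 0.803
gripper_force: 0.0
top z [0.06036957 0.06199212 0.06318132] a -0.055347333397391736 0.029988837966168764 b -0.02557952730335147 0.024456556842786546 slope [-0.00556631  0.06184015] [0.00073841 0.06189952]
boards -0.07123026498523341 0.07108445530315388 -0.04478589532283809 0.04502058747120822
```

View pics/w7.png

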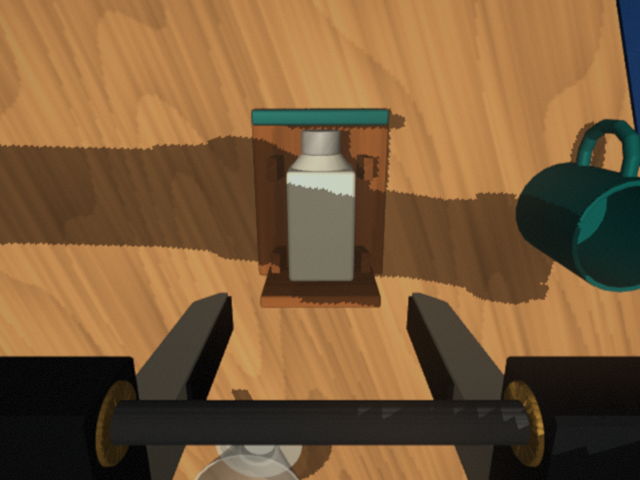

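The view shows the creamer flat in the cradle at (320,220), centred between the boards and cheeks, with its cap at the teal board at (320,140). The gripper is clear of it.

```bash
python3 -c "
from plant import robot
print(robot.close_job())"
```

```text
the job is handed in; nothing more can be done
None
```

The creamer was laid down and released on the counter, then set flat and centred in the cradle with its cap at the teal board; the job is handed in at about 27 s, but no verdict was shown.

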